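# Load the blue barrel into the bench tumbler

## Task

Load the blue tumbling barrel into the bench tumbler: lower it gently between the two forks so that its axle drops into both open slots, and let go only once both ends of the axle rest on the bottom of their slots. Leave the orange barrel where it is.

Things in the scene. Friction and masses are not known exactly. Their poses are not given: they have to be found in the camera images.
- blue_barrel: Blue eight-sided barrel lying on a flat on the worktop, about 0.3 kg: 50 mm across flats, 60 mm long, white hubs 4 mm thick on its ends, and a steel axle 10 mm thick, 132 mm long in all, through its middle. Origin at its centre, on the axle, 25 mm above the worktop as it lies; y axis along the axle (both ends alike). Grip it from above across its two upright flats (50 mm).
- orange_barrel: Orange barrel, like the blue one in all but colour, also lying on the worktop; leave it alone. The two may have changed places. Origin at its centre, y axis along its axle.
- tumbler_stand: Bench tumbler, fixed: grey base plate 110 x 176 mm, 12 mm thick, two upright aluminium forks (81 mm high, 70 wide in x, 10 thick, 86 mm clear between them) and, beyond the fork on its -y side, a black drive housing 48 mm high. Origin on the worktop midway between the forks, z up; y runs from fork to fork, the way the axle must lie (either way round).
- seat (a point): Where the barrel's centre comes to rest when seated: 60 mm above the stand's origin, axes as the stand's. Each fork has an upward-open slot at x = 0, 14 mm wide, floor 55 mm above the worktop; above 67 mm its rounded lips widen to a mouth of about 42 mm at the top. A seated barrel may lie up to 9 mm off the middle along y.

How it is judged (in metres and radians):
On the way:
1. the blue barrel is carried by the gripper down to within 10 mm of the bottom of both slots (not dropped in from above) (z of blue_barrel in the frame of tumbler_stand between 0.05 and 0.07 m and x of blue_barrel in the frame of tumbler_stand between -0.015 and 0.015 m and y of blue_barrel in the frame of tumbler_stand between -0.015 and 0.015 m and angle between the y axis of blue_barrel and the y axis of tumbler_stand, either way round below 0.17 rad and contact force between the fingers and blue_barrel above 0.5 N), for 0.1 s.
At the end, for the whole second after the job is handed in: The blue barrel rests released and still with both axle ends on the slot bottoms: centre within 3 mm of seated height, 10 mm across and 15 mm along the axle line of the stand's middle, axle level within 4 and aligned within 10 degrees; the orange barrel within 30 mm of its start (z of blue_barrel in the frame of tumbler_stand between 0.055 and 0.063 m and x of blue_barrel in the frame of tumbler_stand between -0.01 and 0.01 m and y of blue_barrel in the frame of tumbler_stand between -0.015 and 0.015 m and angle between the y axis of blue_barrel and the y axis of tumbler_stand, either way round below 0.17 rad and angle between blue_barrel's own y axis and vertical between 1.5 and 1.64 rad and linear speed of blue_barrel below 0.02 m/s and distance of orange_barrel from where it was at the start of the episode below 0.03 m); the robot touches nothing.
It fails at once if the orange barrel is moved more than 30 mm (distance of orange_barrel from where it was at the start of the episode above 0.03 m).
It fails at once if the blue barrel is dropped or rammed into the stand (more than 60 N between them) (contact force between blue_barrel and tumbler_stand above 60 N).
It also fails if it takes over 38 s, if anything falls off the work surface, if the arm or the gripper's body presses on something with over 40 N, if the wrist force passes 120 N, or if a joint passes its speed limit or range.

## Robot

A 6-joint arm with a two-finger parallel gripper is mounted at the origin on a cart in front of the work surface, level with it; the furniture and walls round the work are solid. World frame = base frame: x ahead of the robot, y to its left, z up, the work surface at z = 0. Lengths are in m, angles in degrees, forces in N, time in s.
With the tool pointing down it reaches from about 0.4 to 0.825 m from the base axis. Payload 7 kg.
Tool frame: the origin (TCP) lies between the finger pads; the fingertips stand 14 mm ahead of it and the grasp point (between the pads) lies 5 mm behind it; z points along the fingers, y is the line along which they close (so a half turn about z gives the same grasp; the last joint's range is limited). The gripper opens to 88 mm and grips with 3 to 60 N. Pads are 19 mm wide; open, the fingers measure 130 mm over their backs; the gripper's body (78 mm by 193 mm) begins 47 mm behind the grasp point.
Start: joints at [81.996, 20.546, 0.682, 0, -70.136, -16.507], TCP at [0.28, 0.614, 0.241] pointing down, gripper open.
Joint ranges: [-176.03, 176.03], [-82.01, 121.73], [-58.28, 71.71], [-173.87, 95.51], [-174.79, -0.11], [-173.66, 173.66]. Speed limits (degrees/s): [136.94, 136.94, 172.46, 180, 180, 180].

## Interface

Orientations are given as [roll, pitch, yaw] about the fixed x, y, z axes, in that order (R = Rz(yaw) Ry(pitch) Rx(roll)).
In Python, from plant import status, cams, job gives the robot as it stands. The module is installed in compiled form; this text tells all that it offers.
- The arm moves only by the tool step_arm, never from a script. Its arguments are lists of equal length, an entry for each row: "xyz": the shift along the tool's x, y, z each as a share of 20 cm, from -1 to 1, a list of three; "yaw": the turn about the tool's z as a share of 360 degrees, from -1 to 1; "claw": the closure, from -1 (fully open) to 1 (shut). A call has 1 to 20 rows; each row is the pose to reach, as a shift and turn from the pose commanded when the call began, along the tool's axes at that moment, turning the shorter way round; what a row does not reach only later rows make up. A row lasts 1/12 s, in which the tool goes at most 41.7 mm and 7.16 degrees, less where a joint would pass 70% of its speed; a pose out of reach is approached as far as the arm can. A call with a number of a shift or a turn outside -1 to 1 is refused whole. A call with a gripper value outside its range is refused whole. The fingers move at their own pace and stop on an object; "grip_force" is the grip in N (left out, the last holds). Time passes only in rows, so rows that repeat a pose let the fingers close. It gives the time, the measured TCP pose, the force, the opening and the grip force at its end, in the units of the state.
- status.get_state(): the state, without advancing time (a new reading comes with each control period).
- cams.capture(name): name is "side" or "top"; returns (picture, depth): 384x512x3 uint8, blue, green, red; 384x512 float32, m along the optical axis (not along the pixel's ray), 0 where there is no reading.
- cams.calibration(name): a dict with "mtx" (3x3 intrinsics, pixels), "camera_from_world" (4x4, takes a point from world to camera coordinates). Camera axes: x right, y down, z forward; pixel columns grow to the right and rows downward; lengths in m; the calibration is good to about 2 mm. A picture is of the moment at which its call begins. calibration takes no time and is no camera call.
- job.close_job(): hands the job in; it is judged then, once.
The state is a dict: "time_s": time; "joints": joint angles; "qd": joint speeds; "joint_torque": joint torques, N m; "tcp_pos": TCP position; "eef_rot": TCP orientation; "contact_force": force on the tool from outside, world axes, zero at the start; "moment": the same for the moment, N m; "gripper_width": finger opening in m; "gripper_force": force on a finger pad.
Only numpy, scipy, OpenCV 4.12 (cv2) and the standard library are available. Lean on these libraries where they do the work, as an engineer would, in place of code of your own. Each camera call takes 0.05 s, during which the arm holds its last target. There are 200 camera calls.

## Working session

There is one attempt and no reset: what is moved stays moved. The work goes in short steps, Python scripts to look and compute and a tool call to move; the robot and the scene stay as the last step left them, time stands still between calls to the robot, and variables do not carry over. Pictures are saved under pics/ and viewed, at most 10 in all, crops included, and the job is handed in when it is done.

Besides the shell and the picture viewer there is one more tool, called after "Request:" in YAML: its name, and indented under it one key for each argument. step_arm: Moves the arm, as the interface text tells. Shift numbers are shares of 20 cm and turn numbers shares of 360 degrees, none past 1 either way. Its arguments: {"type":"object","properties":{"xyz":{"type":"array"},"yaw":{"type":"array"},"claw":{"type":"array"},"grip_force":{"type":"number"}},"required":["xyz","yaw","claw"]}

```bash
mkdir -p pics; python3 - <<'E'
from plant import status,cams
import cv2,numpy as np
s=status.get_state();print(s)
for n in("top","side"):
    p,d=cams.capture(n);cv2.imwrite(f"pics/{n}0.png",p);np.savez(f"{n}0.npz",p=p,d=d)
    c=cams.calibration(n);print(n,np.round(c["mtx"],1).tolist(),np.round(c["camera_from_world"],3).tolist())
E
```

```text
{'time_s': 0.0, 'joints': array([ 8.19968465e+01,  2.05926028e+01,  6.32892624e-01, -1.96921061e-02,
       -7.01358624e+01, -1.65077671e+01]), 'qd': array([-0.00156119,  0.02510142,  0.00670502, -0.01589238,  0.05417355,
       -0.06573854]), 'joint_torque': array([ 2.62803725e-03, -5.82729685e+01,  2.93050289e+01,  6.99738890e+00,
        6.93943395e-03, -1.58527764e-04]), 'tcp_pos': array([0.27985646, 0.61373214, 0.23960414]), 'eef_rot': array([ 1.79903106e+02, -9.41048895e-03, -2.45176193e+01]), 'contact_force': array([-1.14380261,  0.09499625, -0.26945773]), 'moment': array([-0.00162558, -0.04676034,  0.00552733]), 'gripper_force': 0.0, 'gripper_width': 0.08746627997786546}
top [[445.3, 0.0, 259.8], [0.0, 445.3, 190.0], [0.0, 0.0, 1.0]] [[0.026, -0.999, 0.022, 0.158], [-0.98, -0.03, -0.196, 0.534], [0.196, -0.016, -0.98, 0.81], [0.0, 0.0, 0.0, 1.0]]
side [[451.6, 0.0, 261.3], [0.0, 451.6, 192.3], [0.0, 0.0, 1.0]] [[0.977, -0.213, -0.013, -0.455], [-0.113, -0.465, -0.878, 0.2], [0.181, 0.859, -0.478, 0.627], [0.0, 0.0, 0.0, 1.0]]
```

View pics/top0.png

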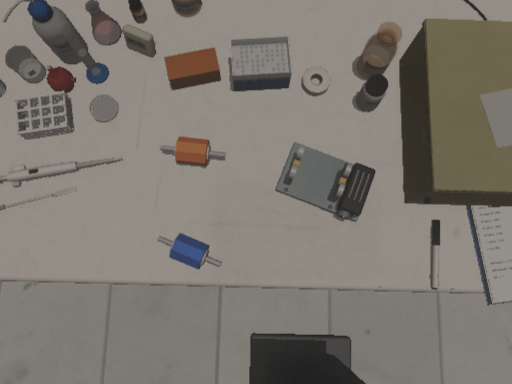

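View pics/side0.png

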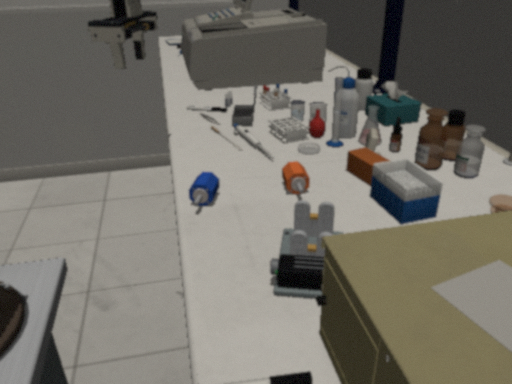

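The top view shows the blue barrel at about (190,251) with axle ends at (160,239) and (220,263). The orange barrel is at (193,151), and the stand is at about (325,180) with its housing at lower right. Next I'll measure with colour and depth, plus an enlarged crop of the stand.

```bash
cat > h.py <<'E'
import numpy as np,cv2
from plant import cams
def world(n,d):
    c=cams.calibration(n);K=c["mtx"];T=np.linalg.inv(c["camera_from_world"])
    v,u=np.indices(d.shape)
    P=np.stack([(u-K[0,2])/K[0,0]*d,(v-K[1,2])/K[1,1]*d,d],-1)
    return P@T[:3,:3].T+T[:3,3]
def pix(n,uv,z):
    c=cams.calibration(n);K=c["mtx"];T=np.linalg.inv(c["camera_from_world"])
    r=T[:3,:3]@np.linalg.inv(K)@[*uv,1];return T[:3,3]+r*(z-T[2,3])/r[2]
def proj(n,p):
    c=cams.calibration(n);q=c["camera_from_world"]@[*p,1];q=c["mtx"]@q[:3];return q[:2]/q[2]
E
python3 - <<'E'
from h import *
D=np.load("top0.npz");p,d=D["p"],D["d"];W=world("top",d)
hsv=cv2.cvtColor(p,cv2.COLOR_BGR2HSV)
print("table z",np.median(W[200:240,100:140,2]))
b=np.zeros(d.shape,bool);b[225:275,150:230]=1
m=b&(hsv[...,0]>105)&(hsv[...,0]<130)&(hsv[...,1]>120)
print("blue",m.sum(),np.median(W[m],0),W[m].max(0),cv2.minAreaRect((W[m][W[m][:,2]>.035][:,:2]*1000).astype(np.float32)))
a=b&(W[...,2]>.012)&(W[...,2]<.12)
print("all",a.sum(),cv2.minAreaRect((W[a][:,:2]*1000).astype(np.float32)))
for e in((160,239),(220,263)):print(pix("top",e,.027))
r=np.zeros(d.shape,bool);r[135:225,265:385]=1
for lo,hi in((.006,.02),(.04,.055),(.07,.09)):
    a=r&(W[...,2]>lo)&(W[...,2]<hi);print(lo,a.sum(),np.median(W[a],0),cv2.minAreaRect((W[a][:,:2]*1000).astype(np.float32)))
    n,l,s,c=cv2.connectedComponentsWithStats(a.astype(np.uint8))
    for i in range(1,n):
        if s[i,4]>15:print("  ",s[i],W[l==i].mean(0).round(4))
A=cv2.resize(p[135:225,265:385],None,fx=6,fy=6,interpolation=cv2.INTER_CUBIC);cv2.imwrite("pics/st.png",A)
B=cv2.resize(p[225:275,150:230],None,fx=8,fy=8,interpolation=cv2.INTER_CUBIC);cv2.imwrite("pics/bl.png",B)
E
```

```text
table z 0.00015719392671337262
blue 556 [0.40621222 0.30648709 0.04951409] [0.4306113  0.33745967 0.89505259] ((392.7870788574219, 259.28558349609375), (157.39390563964844, 45.29117965698242), 69.73383331298828)
all 1100 ((409.7045593261719, 306.7168273925781), (131.69985961914062, 49.9642448425293), 69.06401824951172)
[0.43164713 0.3635356  0.027     ]
[0.38895225 0.24560638 0.027     ]
0.006 2816 [0.56391311 0.06469206 0.01210279] ((557.4560546875, 42.45147705078125), (175.07313537597656, 115.8884506225586), 69.739013671875)
   [ 276  143   71   72 2768] [0.5651 0.067  0.0121]
   [349 216  10   6  37] [ 0.4845 -0.016   0.012 ]
0.04 1254 [ 0.53615073 -0.0131126   0.04783649] ((550.7938232421875, 38.24542236328125), (158.4717254638672, 112.2925033569336), 71.71426391601562)
   [ 338  163   37   56 1182] [ 0.5348 -0.0144  0.0475]
0.07 305 [0.56405077 0.02811559 0.07892687] ((566.7305908203125, 59.94371032714844), (105.9491195678711, 69.01139068603516), 69.5690689086914)
   [296 145   9  15  71] [0.601  0.0986 0.0781]
   [343 163  10  14  79] [0.5687 0.0088 0.0783]
   [288 165  10  14  73] [0.5619 0.1128 0.0785]
   [335 183  10  15  82] [0.5292 0.023  0.0781]
```

View pics/st.png

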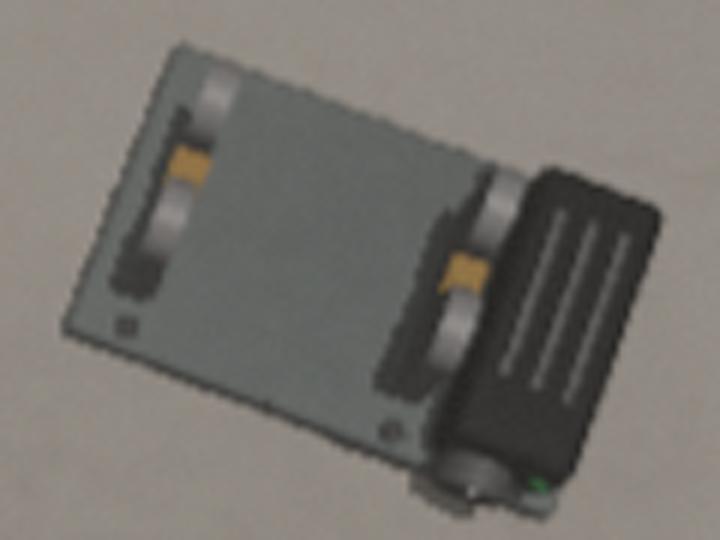

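View pics/bl.png

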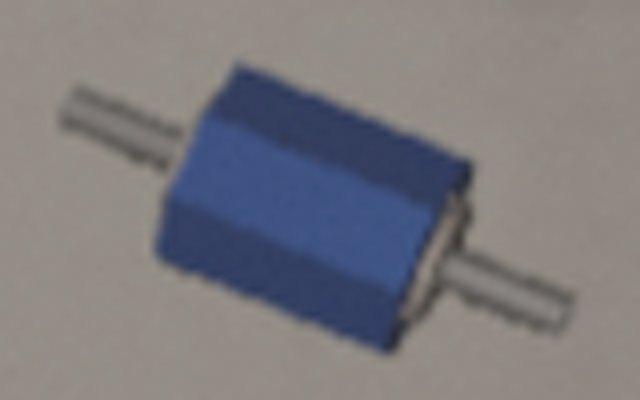

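The barrel is at (0.410, 0.3065) with its axle at 69.1°, and its measured outline of 131.7 x 50 mm matches the sizes given. The stand centre is at (0.566, 0.060) with its y axis at 69.6°, and the fork outline of 106 x 69 mm fits too. Now I'll move most of the way to the barrel and turn.

Request:
step_arm:
  xyz:
    - [0.7, 0.65, 0.2]
    - [0.7, 0.65, 0.2]
    - [0.7, 0.65, 0.2]
    - [0.7, 0.65, 0.2]
    - [0.7, 0.65, 0.2]
    - [0.7, 0.65, 0.2]
    - [0.7, 0.65, 0.2]
    - [0.7, 0.65, 0.2]
    - [0.7, 0.65, 0.2]
    - [0.7, 0.65, 0.2]
    - [0.7, 0.65, 0.2]
    - [0.7, 0.65, 0.2]
    - [0.7, 0.65, 0.2]
    - [0.7, 0.65, 0.2]
    - [0.7, 0.65, 0.2]
  yaw: [0.24, 0.24, 0.24, 0.24, 0.24, 0.24, 0.24, 0.24, 0.24, 0.24, 0.24, 0.24, 0.24, 0.24, 0.24]
  claw: [-1, -1, -1, -1, -1, -1, -1, -1, -1, -1, -1, -1, -1, -1, -1]
  grip_force: 25

```text
time_s: 1.35
tcp_pos: [0.3534, 0.4377, 0.2004]
eef_rot: [180.0, -0.0, -110.7]
contact_force: [-0.3, 0.1, 1.0]
gripper_width: 0.0878
gripper_force: 0.0
```

```bash
cat > go.py <<'E'
import sys,numpy as np
from scipy.spatial.transform import Rotation as R
from plant import status
s=status.get_state();t=[float(a) for a in sys.argv[1:5]]
M=R.from_euler("xyz",s["eef_rot"],degrees=True)
print(s["time_s"],s["tcp_pos"].round(4),s["eef_rot"].round(2),s["joints"].round(1))
print("shift",(M.inv().apply(np.array(t[:3])-s["tcp_pos"])/.2).round(3),"turn",round((s["eef_rot"][2]-t[3]+180)%360-180,2)/360, s["gripper_width"],s["gripper_force"],s["contact_force"].round(2))
E
python3 go.py 0.41 0.3065 0.10 -110.9
```

```text
1.35 [0.3534 0.4377 0.2004] [ 1.8000e+02 -2.0000e-02 -1.1068e+02] [ 71.   11.8 -17.   -0.  -61.2 -91.7]
shift [ 0.514 -0.496  0.502] turn 0.0006111111111111111 0.08782430305837897 0.0 [-0.33  0.05  1.03]
```

Request:
step_arm:
  xyz:
    - [0.515, -0.495, 0.5]
    - [0.515, -0.495, 0.5]
    - [0.515, -0.495, 0.5]
    - [0.515, -0.495, 0.5]
    - [0.515, -0.495, 0.5]
    - [0.515, -0.495, 0.5]
    - [0.515, -0.495, 0.5]
    - [0.515, -0.495, 0.5]
  yaw: [0, 0, 0, 0, 0, 0, 0, 0]
  claw: [-1, -1, -1, -1, -1, -1, -1, -1]

```text
time_s: 2.02
tcp_pos: [0.4097, 0.3075, 0.1014]
eef_rot: [-180.0, 0.1, -110.8]
contact_force: [0.4, 1.1, 0.3]
gripper_width: 0.0878
gripper_force: 0.0
```

```bash
python3 go.py 0.41 0.3065 0.020 -110.9
```

```text
2.0167 [0.4097 0.3075 0.1014] [-1.7996e+02  9.0000e-02 -1.1081e+02] [ 58.9  13.2 -30.2   0.  -46.4 -79.7]
shift [ 0.005 -0.003  0.407] turn 0.00025 0.0878360063771879 0.0 [0.37 1.12 0.31]
```

Request:
step_arm:
  xyz:
    - [0, 0, 0.1]
    - [0, 0, 0.2]
    - [0, 0, 0.3]
    - [0, 0, 0.35]
    - [0, 0, 0.4]
    - [0, 0, 0.4]
    - [0, 0, 0.4]
    - [0, 0, 0.4]
    - [0, 0, 0.4]
    - [0, 0, 0.4]
    - [0, 0, 0.4]
    - [0, 0, 0.4]
    - [0, 0, 0.4]
    - [0, 0, 0.4]
    - [0, 0, 0.4]
    - [0, 0, 0.4]
    - [0, 0, 0.4]
    - [0, 0, 0.4]
  yaw: [0, 0, 0, 0, 0, 0, 0, 0, 0, 0, 0, 0, 0, 0, 0, 0, 0, 0]
  claw: [-1, -1, -1, -1, -1, -1, -1, 0.3, 0.3, 0.3, 0.3, 0.3, 0.3, 0.3, 0.3, 0.3, 0.3, 0.3]
  grip_force: 25

```text
time_s: 3.52
tcp_pos: [0.4094, 0.3063, 0.0208]
eef_rot: [-180.0, 0.0, -110.9]
contact_force: [0.8, -0.8, 5.6]
gripper_width: 0.0493
gripper_force: 25.0
```

```bash
python3 go.py 0.41 0.3065 0.2 -110.9
```

```text
3.5167 [0.4094 0.3063 0.0208] [-1.7999e+02  2.0000e-02 -1.1090e+02] [ 58.8  20.1 -34.7   0.  -35.2 -79.8]
shift [-0.002 -0.003 -0.896] turn -0.0 0.049272063646770003 25.000796378881205 [ 0.81 -0.83  5.58]
```

Request:
step_arm:
  xyz:
    - [0, 0, -0.05]
    - [0, 0, -0.15]
    - [0, 0, -0.3]
    - [0, 0, -0.45]
    - [0, 0, -0.6]
    - [0, 0, -0.7]
    - [0, 0, -0.7]
    - [0, 0, -0.7]
  yaw: [0, 0, 0, 0, 0, 0, 0, 0]
  claw: [0.3, 0.3, 0.3, 0.3, 0.3, 0.3, 0.3, 0.3]

```text
time_s: 4.18
tcp_pos: [0.4091, 0.3065, 0.1616]
eef_rot: [180.0, 0.1, -110.9]
contact_force: [-0.1, 0.2, -2.6]
gripper_width: 0.0493
gripper_force: 25.0
```

```bash
python3 go.py 0.566 0.060 0.16 -110.4
```

```text
4.1833 [0.4091 0.3065 0.1616] [ 1.7999e+02  1.4000e-01 -1.1092e+02] [ 58.9   9.  -26.2  -0.  -54.7 -79.8]
shift [ 0.871 -1.173  0.006] turn -0.0014444444444444446 0.04931424543529324 24.99971213430399 [-0.12  0.18 -2.57]
```

Lifted, with -2.6 N matching the barrel's weight. I'll carry it over in two calls.

Request:
step_arm:
  xyz:
    - [0.1, -0.1, 0]
    - [0.22, -0.25, 0]
    - [0.34, -0.41, 0]
    - [0.46, -0.57, 0]
    - [0.58, -0.73, 0]
    - [0.7, -0.87, 0]
    - [0.8, -0.95, 0]
    - [0.87, -1, 0]
    - [0.87, -1, 0]
    - [0.87, -1, 0]
  yaw: [0, 0, -0.001, -0.001, -0.001, -0.001, -0.001, -0.001, -0.001, -0.001]
  claw: [0.3, 0.3, 0.3, 0.3, 0.3, 0.3, 0.3, 0.3, 0.3, 0.3]

```text
time_s: 5.02
tcp_pos: [0.5329, 0.0709, 0.1587]
eef_rot: [179.8, -0.1, -110.7]
contact_force: [0.1, 0.1, -2.7]
gripper_width: 0.0498
gripper_force: 25.0
```

Request:
step_arm:
  xyz:
    - [0, -0.06, 0]
    - [0, -0.12, 0]
    - [0, -0.173, 0]
    - [0, -0.173, 0.05]
    - [0, -0.173, 0.1]
    - [0, -0.173, 0.1]
    - [0, -0.173, 0.1]
  yaw: [0, 0, 0, 0, 0, 0, 0]
  claw: [0.3, 0.3, 0.3, 0.3, 0.3, 0.3, 0.3]

```text
time_s: 5.6
tcp_pos: [0.5653, 0.06, 0.1392]
eef_rot: [179.9, -0.1, -110.5]
contact_force: [0.4, -0.3, -1.5]
gripper_width: 0.0498
gripper_force: 25.0
```

```bash
python3 go.py 0.566 0.060 0.11 -110.4; python3 - <<'E'
from h import *
for n,(r0,r1,c0,c1) in dict(top=(90,240,240,400),side=(110,310,230,390)).items():
    p,d=cams.capture(n);np.savez(f"{n}1.npz",p=p,d=d)
    cv2.imwrite(f"pics/{n}1.png",cv2.resize(p[r0:r1,c0:c1],None,fx=3.0,fy=3.0,interpolation=cv2.INTER_CUBIC))
E
python3 -c "
import cv2,numpy as np
a,b=cv2.imread('pics/top1.png'),cv2.imread('pics/side1.png')
c=np.zeros((600,800,3),np.uint8);c[:300,:320]=cv2.resize(a[:450],(320,300));c=cv2.hconcat([cv2.resize(a,(400,375)),cv2.resize(b,(400,500))[:375]]);cv2.imwrite('pics/pair1.png',c)"
```

```text
5.6 [0.5653 0.06   0.1392] [ 1.7988e+02 -1.1000e-01 -1.1055e+02] [ 25.8  15.7 -20.6  -0.  -53.8 -46.3]
shift [-0.002 -0.004  0.146] turn -0.00041666666666666664 0.049825153772616544 24.99983536225045 [ 0.43 -0.27 -1.53]
```

View pics/pair1.png

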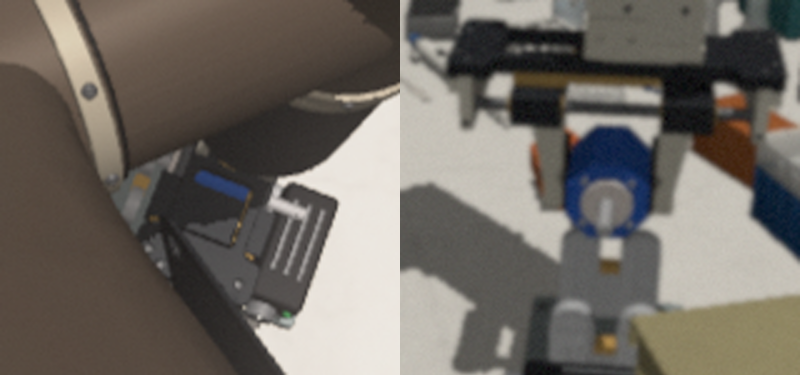

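The side view shows the barrel hanging level above the forks. The axle's near end is at about (312,192) full-frame, and the slots are at (313,247) near and (314,217) far. I'll check these against predictions.

```bash
python3 - <<'E'
from h import *
a=np.radians(69.5);y=np.array([np.cos(a),np.sin(a),0])
c=np.array([.5653,.060,.1442]);print("axle end",proj("side",c-.066*y))
s=np.array([.566,.060,.055])
for o in(-.048,.048):print("slot floor",o,proj("side",s+o*y))
print("px per 10mm x",proj("side",s+[.0094,-.0035,0])-proj("side",s))
D=np.load("side1.npz");p=D["p"];h=cv2.cvtColor(p,cv2.COLOR_BGR2HSV)
m=(h[...,0]>12)&(h[...,0]<28)&(h[...,1]>110);m[:205]=0;m[262:]=0;m[:,:300]=0;m[:,326:]=0
n,l,st,ce=cv2.connectedComponentsWithStats(m.astype(np.uint8))
print([(st[i].tolist(),ce[i].round(1).tolist()) for i in range(1,n) if st[i,4]>5])
cv2.imwrite("pics/z.png",cv2.resize(p[150:260,270:350],None,fx=5,fy=5,interpolation=cv2.INTER_CUBIC))
E
```

```text
axle end [311.78890943 201.47893071]
slot floor -0.048 [310.42038671 244.89379429]
slot floor 0.048 [313.0482055  213.51641251]
px per 10mm x [6.04204019 0.40368231]
[([311, 215, 6, 4, 22], [313.5, 216.5]), ([308, 244, 8, 7, 48], [311.8, 247.1])]
```

View pics/z.png

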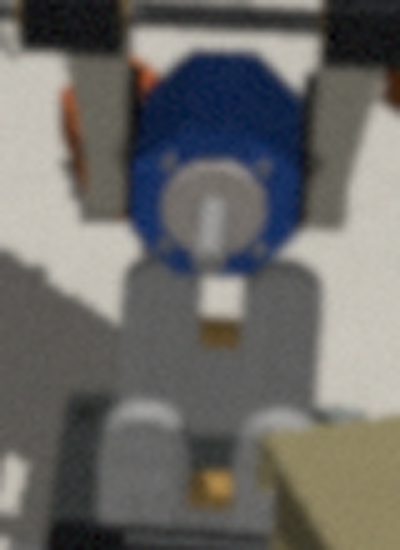

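The picture and predictions agree to about 1.5 mm. I'll shift about 1.8 mm to stand +x and descend slowly.

Request:
step_arm:
  xyz:
    - [0, -0.009, 0]
    - [0, -0.009, 0.04]
    - [0, -0.009, 0.08]
    - [0, -0.009, 0.12]
    - [0, -0.009, 0.16]
    - [0, -0.009, 0.2]
    - [0, -0.009, 0.23]
    - [0, -0.009, 0.26]
    - [0, -0.009, 0.28]
    - [0, -0.009, 0.3]
    - [0, -0.009, 0.31]
    - [0, -0.009, 0.32]
    - [0, -0.009, 0.32]
    - [0, -0.009, 0.32]
  yaw: [0, 0, 0, 0, 0, 0, 0, 0, 0, 0, 0, 0, 0, 0]
  claw: [0.3, 0.3, 0.3, 0.3, 0.3, 0.3, 0.3, 0.3, 0.3, 0.3, 0.3, 0.3, 0.3, 0.3]

```text
time_s: 6.87
tcp_pos: [0.5681, 0.0596, 0.0767]
eef_rot: [-180.0, 0.0, -110.5]
contact_force: [0.2, 0.0, -1.8]
gripper_width: 0.0495
gripper_force: 25.0
```

```bash
python3 go.py 0.5672 0.0595 0.055 -110.4; python3 - <<'E'
from h import *
p,d=cams.capture("side")
cv2.imwrite("pics/s2.png",cv2.resize(p[150:270,260:360],None,fx=5,fy=5,interpolation=cv2.INTER_CUBIC))
E
```

```text
6.8667 [0.5681 0.0596 0.0767] [-1.7999e+02  1.0000e-02 -1.1055e+02] [ 25.6  20.  -24.2   0.  -45.8 -46.2]
shift [0.002 0.004 0.109] turn -0.00041666666666666664 0.04947065042710708 24.999637214059476 [ 0.25  0.01 -1.76]
```

View pics/s2.png

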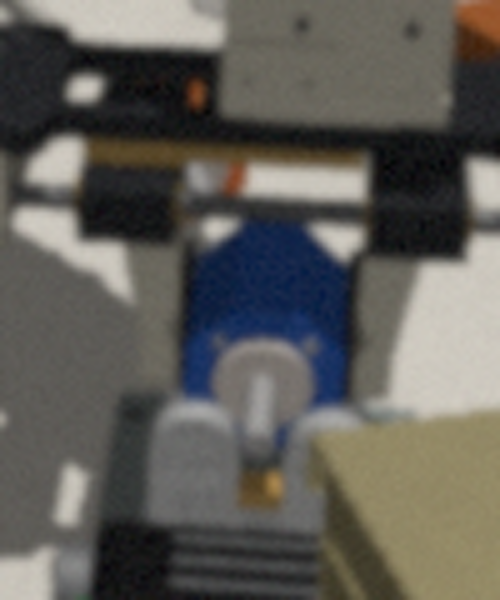

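The axle end at (259,440) is entering the near slot, which spans x 240 to 283 in the crop. It is centred and there is no contact force. Continuing gently.

Request:
step_arm:
  xyz:
    - [0, 0, 0.01]
    - [0, 0, 0.02]
    - [0, 0, 0.03]
    - [0, 0, 0.04]
    - [0, 0, 0.05]
    - [0, 0, 0.06]
    - [0, 0, 0.07]
    - [0, 0, 0.075]
    - [0, 0, 0.08]
    - [0, 0, 0.08]
    - [0, 0, 0.08]
  yaw: [0, 0, 0, 0, 0, 0, 0, 0, 0, 0, 0]
  claw: [0.3, 0.3, 0.3, 0.3, 0.3, 0.3, 0.3, 0.3, 0.3, 0.3, 0.3]

```text
time_s: 7.83
tcp_pos: [0.568, 0.0595, 0.0605]
eef_rot: [180.0, -0.0, -110.6]
contact_force: [-0.7, 0.2, -2.1]
gripper_width: 0.05
gripper_force: 25.0
```

Request:
step_arm:
  xyz:
    - [0, 0, 0.005]
    - [0, 0, 0.01]
    - [0, 0, 0.015]
    - [0, 0, 0.02]
    - [0, 0, 0.02]
    - [0, 0, 0.02]
  yaw: [0, 0, 0, 0, 0, 0]
  claw: [0.3, 0.3, 0.3, 0.3, 0.3, 0.3]

```text
time_s: 8.33
tcp_pos: [0.568, 0.0595, 0.0565]
eef_rot: [180.0, -0.0, -110.6]
contact_force: [-0.3, -0.1, -1.2]
gripper_width: 0.05
gripper_force: 25.0
```

Request:
step_arm:
  xyz:
    - [0, 0, 0.003]
    - [0, 0, 0.005]
    - [0, 0, 0.005]
    - [0, 0, 0.005]
  yaw: [0, 0, 0, 0]
  claw: [0.3, 0.3, 0.3, 0.3]

```text
time_s: 8.67
tcp_pos: [0.5681, 0.0595, 0.0558]
eef_rot: [-180.0, 0.0, -110.5]
contact_force: [-1.1, 0.7, 1.7]
gripper_width: 0.0497
gripper_force: 25.0
```

Request:
step_arm:
  xyz:
    - [0, 0, 0.003]
    - [0, 0, 0.003]
    - [0, 0, 0.003]
    - [0, 0, 0.003]
  yaw: [0, 0, 0, 0]
  claw: [0.3, 0.3, 0.3, 0.3]

```text
time_s: 9.0
tcp_pos: [0.5682, 0.0596, 0.0557]
eef_rot: [-180.0, 0.0, -110.5]
contact_force: [-2.9, 0.4, 7.1]
gripper_width: 0.0501
gripper_force: 25.0
```

The upward force arrives at the expected seat height, with the barrel at about 0.060. I'll release and retreat.

Request:
step_arm:
  xyz:
    - [0, 0, 0]
    - [0, 0, 0]
    - [0, 0, 0]
    - [0, 0, 0]
    - [0, 0, 0]
    - [0, 0, 0]
    - [0, 0, 0]
    - [0, 0, -0.05]
    - [0, 0, -0.15]
    - [0, 0, -0.3]
    - [0, 0, -0.45]
    - [0, 0, -0.6]
    - [0, 0, -0.75]
    - [0, 0, -0.75]
    - [0, 0, -0.75]
  yaw: [0, 0, 0, 0, 0, 0, 0, 0, 0, 0, 0, 0, 0, 0, 0]
  claw: [-0.3, -0.4, -0.6, -0.8, -0.8, -0.8, -0.8, -0.8, -0.8, -0.8, -0.8, -0.8, -0.8, -0.8, -0.8]
  grip_force: 5

```text
time_s: 10.25
tcp_pos: [0.569, 0.0599, 0.2079]
eef_rot: [-179.8, 0.2, -110.5]
contact_force: [0.3, 0.3, -0.7]
gripper_width: 0.0786
gripper_force: 0.0
```

```bash
python3 - <<'E'
from h import *
from plant import status
print(status.get_state()["gripper_width"])
p,d=cams.capture("side");W=world("side",d);h=cv2.cvtColor(p,cv2.COLOR_BGR2HSV)
m=(h[...,0]>105)&(h[...,0]<130)&(h[...,1]>130);m[:150]=0;m[260:]=0;m[:,:260]=0;m[:,345:]=0
k=W[m];k=k[(abs(k[:,0]-.567)<.06)&(abs(k[:,1]-.06)<.06)];print(len(k),k.mean(0),np.percentile(k[:,2],[50,90,98]))
print("pred barrel top edge ends",[proj("side",[.567-.35*s,.0597-.937*s,.085]) for s in(.03,-.03)])
cv2.imwrite("pics/s3.png",cv2.resize(p[150:270,260:360],None,fx=5,fy=5,interpolation=cv2.INTER_CUBIC))
E
```

```text
0.07860390417157859
563 [0.56436389 0.05245621 0.07959194] [0.08096497 0.08371733 0.08434425]
pred barrel top edge ends [array([312.38842395, 222.75064168]), array([313.95075715, 203.87153508])]
```

View pics/s3.png

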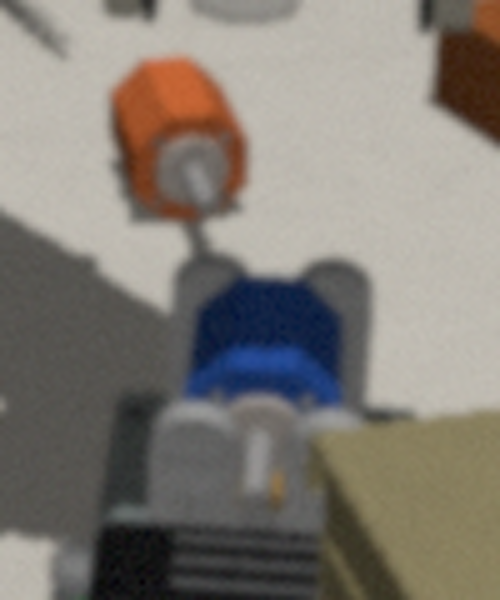

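The barrel sits level between the forks, with the near axle end down in its slot at (257,465). Its top is at 84 mm (85 expected), and the orange barrel looks undisturbed. Handing in.

```bash
python3 -c "
from plant import job
print(job.close_job())"
```

```text
the job is handed in; nothing more can be done
None
```

The blue barrel is seated in both slots of the tumbler and released, by force and the final side view; the orange barrel was not touched, and the job was handed in at about 10 s with no verdict returned.

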